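# Transfer spare knobs to the new rack in reverse order

## Robot

A 6-joint arm with a two-finger parallel gripper is mounted at the origin on the work surface. World frame = base frame: x ahead of the robot, y to its left, z up, the work surface at z = 0. Lengths are in mm, angles in rad, forces in N, time in s.
With the tool pointing down it reaches from about 275 to 1000 mm from the base axis. Payload 8.4 kg.
Tool frame: the origin (TCP) lies at the very end of the fingers, on their centre line; the grasp point (between the pads) lies 19 mm behind it; z points along the fingers, y is the direction in which the jaws open and shut (so a half turn about z gives the same grasp; the last joint's range is limited). The gripper opens to 85 mm and grips with 20 to 120 N. Pads are 22 mm wide; open, the fingers measure 114 mm over their backs; the gripper's body (76 mm by 85 mm) begins 54 mm behind the grasp point. The pads swing forward as they close: fully open they stand 13 mm farther back than shut.
Start: joints at [-1.19, 0.353, 1.633, -0, 1.155, -0.002], TCP at [233.448, -579.767, 231.281] pointing down, gripper open.
Joint ranges: [-2.63, 2.63], [-0.92, 2.1], [0.06, 2.66], [-1.3, 4.44], [0, 2.69], [-3.02, 3.02]. Speed limits (rad/s): [2.22, 2.22, 2.79, 3.14, 3.14, 3.14].

## Interface

Orientations are given as [roll, pitch, yaw] about the fixed x, y, z axes, in that order (R = Rz(yaw) Ry(pitch) Rx(roll)).
In Python, from rig import r gives the robot as it stands.
- The arm moves only by the tool jog_arm, never from a script. Its argument "increments" is text: rows parted by semicolons, each of 7 numbers parted by spaces: the shift along the tool's x, y, z in cm, then the turn, a rotation vector about the tool's x, y, z in rad, then the opening, from -1 (shut) to 1 (fully open). A call has exactly 8 rows; each row shifts and turns the commanded pose from where the row before left it, along the tool's axes as they then stand; what a row does not reach is not made up. A row lasts 1/10 s, in which the tool goes at most 50 mm and 8.59 degrees, less where a joint would pass 70% of its speed; a pose out of reach is approached as far as the arm can. A call with a gripper value outside its range is refused whole. The fingers move at their own pace and stop on an object; "squeeze" is the grip in N (left out, the last holds). Time passes only in rows, so rows that do not move let the fingers close, or fill a call up. It gives the time, the measured TCP pose, the force and the opening at its end, in the units of the state.
- r.sense(): the state, without advancing time (a new reading comes with each control period).
- r.grab_frame(name): name is "scene" or "top" or "wrist"; returns the picture (480x640x3 uint8, red, green, blue); there is no depth.
- r.camera_info(name): a dict with "K" (3x3 intrinsics, pixels), "rvec" (rotation vector, rad) and "tvec" (3), from world to camera coordinates, as OpenCV has them. Camera axes: x right, y down, z forward; pixel columns grow to the right and rows downward; lengths in mm; the calibration is good to about 2 mm. A picture is of the moment at which its call begins: read the wrist's pose just before it. camera_info takes no time and is no camera call; for the wrist camera it gives the pose at the moment of the call.
- r.sign_off(): hands the job in, once; it reports no verdict.
The state is a dict: "clock": time; "qpos": joint angles; "qvel": joint speeds; "joint_efforts": joint torques, N m; "eef_pos": TCP position; "tcp_rot": TCP orientation; "contact_force": force on the tool from outside, world axes, zero at the start; "wrist_torque": the same for the moment, N m; "opening": opening from 0.0 (shut) to 1.0 (fully open).
Only numpy, scipy, OpenCV 4.12 (cv2) and the standard library are available. Lean on these libraries where they do the work, as an engineer would, in place of code of your own. Each camera call takes 0.05 s, during which the arm holds its last target.

## Task

Move the four spare knobs one by one from their coloured holders on the black rack into the empty wooden rack, one per pocket and in reverse order: the knob nearest the black rack's white end block goes into the pocket farthest from the wooden rack's white end block, the next one into the pocket beside that, and so on. Never tip a knob over, and leave all four standing upright on the floors of their pockets, released.

Things in the scene. Friction and masses are not known exactly. Their poses are not given: they have to be found in the camera images.
- knob_red: knob standing upright, at the start in the red holder, within 6 mm of its centre. Black round foot 44 mm across, 8 mm high; steel stem 22 mm across; red fluted round grip 36 mm across, from 24 to 48 mm (flat top) above its underside. About 90 g. Origin: centre of its underside, 9 mm above the bench at the start; z up. Round, so its yaw means nothing.
- knob_yellow: knob standing upright, at the start in the yellow holder, within 6 mm of its centre. Black round foot 44 mm across, 8 mm high; steel stem 22 mm across; yellow fluted round grip 36 mm across, from 24 to 48 mm (flat top) above its underside. About 90 g. Origin: centre of its underside, 9 mm above the bench at the start; z up. Round, so its yaw means nothing.
- knob_blue: knob standing upright, at the start in the blue holder, within 6 mm of its centre. Black round foot 44 mm across, 8 mm high; steel stem 22 mm across; blue fluted round grip 36 mm across, from 24 to 48 mm (flat top) above its underside. About 90 g. Origin: centre of its underside, 9 mm above the bench at the start; z up. Round, so its yaw means nothing.
- knob_green: knob standing upright, at the start in the green holder, within 6 mm of its centre. Black round foot 44 mm across, 8 mm high; steel stem 22 mm across; green fluted round grip 36 mm across, from 24 to 48 mm (flat top) above its underside. About 90 g. Origin: centre of its underside, 9 mm above the bench at the start; z up. Round, so its yaw means nothing.
- holder_red: red square tray fixed on the black old rack, 64 x 64 mm, 12 mm high, walls and floor 3 mm; the red knob starts in it. The four holders stand in one straight row at 68 mm pitch, in an order that changes. Origin: centre of its underside, 6 mm above the bench; x across the row, y along it.
- holder_yellow: yellow square tray fixed on the black old rack, 64 x 64 mm, 12 mm high, walls and floor 3 mm; the yellow knob starts in it. The four holders stand in one straight row at 68 mm pitch, in an order that changes. Origin: centre of its underside, 6 mm above the bench; x across the row, y along it.
- holder_blue: blue square tray fixed on the black old rack, 64 x 64 mm, 12 mm high, walls and floor 3 mm; the blue knob starts in it. The four holders stand in one straight row at 68 mm pitch, in an order that changes. Origin: centre of its underside, 6 mm above the bench; x across the row, y along it.
- holder_green: green square tray fixed on the black old rack, 64 x 64 mm, 12 mm high, walls and floor 3 mm; the green knob starts in it. The four holders stand in one straight row at 68 mm pitch, in an order that changes. Origin: centre of its underside, 6 mm above the bench; x across the row, y along it.
- old_white_end: white block at one end (either one) of the old rack, a fixed black strip 76 x 320 x 6 mm under the holders; a like black block is at the other end. 70 mm across the row, 18 mm along it, 20 mm high, fixed. Origin: centre of its underside, 6 mm above the bench, in line with the holders, 46 mm from the nearest holder's centre; x across the row, y along it.
- new_rack: fixed brown wooden tray, 72 (x) by 312 mm (y), roughly parallel to the old rack, before or behind it. Four pockets 64 x 64 mm, centres at x 0, y +102, +34, -34, -102 mm; walls 4 mm thick, tops 14 mm and floors 4 mm above the bench. End blocks 18 mm long, 26 mm high: white at +y, brown at -y. Origin: centre of its underside, on the bench; x across the row, z up.

How it is judged (in metres and radians):
At the end, for the whole second after the job is handed in: Each knob stands upright (0.1 rad) at rest in its new-rack pocket, underside 1 to 8 mm above the rack's underside, within 12 mm of the pocket centre in x and y; knobs in reverse order: n-th nearest the old white end (by its holder) is n-th farthest from the new white end (((horizontal distance between holder_red and old_white_end between 0.016 and 0.076 m and y of knob_red in the frame of new_rack between -0.114 and -0.09 m) or (horizontal distance between holder_red and old_white_end between 0.084 and 0.144 m and y of knob_red in the frame of new_rack between -0.046 and -0.022 m) or (horizontal distance between holder_red and old_white_end between 0.152 and 0.212 m and y of knob_red in the frame of new_rack between 0.022 and 0.046 m) or (horizontal distance between holder_red and old_white_end between 0.22 and 0.28 m and y of knob_red in the frame of new_rack between 0.09 and 0.114 m)) and x of knob_red in the frame of new_rack between -0.012 and 0.012 m and z of knob_red in the frame of new_rack between 0.001 and 0.008 m and angle between each of knob_red, knob_yellow, knob_blue, knob_green's own z axis and vertical below 0.1 rad and linear speed of each of knob_red, knob_yellow, knob_blue, knob_green below 0.02 m/s and angular speed of each of knob_red, knob_yellow, knob_blue, knob_green below 0.2 rad/s and ((horizontal distance between holder_yellow and old_white_end between 0.016 and 0.076 m and y of knob_yellow in the frame of new_rack between -0.114 and -0.09 m) or (horizontal distance between holder_yellow and old_white_end between 0.084 and 0.144 m and y of knob_yellow in the frame of new_rack between -0.046 and -0.022 m) or (horizontal distance between holder_yellow and old_white_end between 0.152 and 0.212 m and y of knob_yellow in the frame of new_rack between 0.022 and 0.046 m) or (horizontal distance between holder_yellow and old_white_end between 0.22 and 0.28 m and y of knob_yellow in the frame of new_rack between 0.09 and 0.114 m)) and x of knob_yellow in the frame of new_rack between -0.012 and 0.012 m and z of knob_yellow in the frame of new_rack between 0.001 and 0.008 m and ((horizontal distance between holder_blue and old_white_end between 0.016 and 0.076 m and y of knob_blue in the frame of new_rack between -0.114 and -0.09 m) or (horizontal distance between holder_blue and old_white_end between 0.084 and 0.144 m and y of knob_blue in the frame of new_rack between -0.046 and -0.022 m) or (horizontal distance between holder_blue and old_white_end between 0.152 and 0.212 m and y of knob_blue in the frame of new_rack between 0.022 and 0.046 m) or (horizontal distance between holder_blue and old_white_end between 0.22 and 0.28 m and y of knob_blue in the frame of new_rack between 0.09 and 0.114 m)) and x of knob_blue in the frame of new_rack between -0.012 and 0.012 m and z of knob_blue in the frame of new_rack between 0.001 and 0.008 m and ((horizontal distance between holder_green and old_white_end between 0.016 and 0.076 m and y of knob_green in the frame of new_rack between -0.114 and -0.09 m) or (horizontal distance between holder_green and old_white_end between 0.084 and 0.144 m and y of knob_green in the frame of new_rack between -0.046 and -0.022 m) or (horizontal distance between holder_green and old_white_end between 0.152 and 0.212 m and y of knob_green in the frame of new_rack between 0.022 and 0.046 m) or (horizontal distance between holder_green and old_white_end between 0.22 and 0.28 m and y of knob_green in the frame of new_rack between 0.09 and 0.114 m)) and x of knob_green in the frame of new_rack between -0.012 and 0.012 m and z of knob_green in the frame of new_rack between 0.001 and 0.008 m); the robot touches nothing.
It fails at once if a knob is tipped over (more than 0.7 rad) (angle between any of knob_red, knob_yellow, knob_blue, knob_green's own z axis and vertical above 0.7 rad).
It also fails if it takes over 93 s, if anything falls off the work surface, if the arm or the gripper's body presses on something with over 40 N, if the wrist force passes 120 N, or if a joint passes its speed limit or range.

## Working session

There is one attempt and no reset: what is moved stays moved. The work goes in short steps, Python scripts to look and compute and a tool call to move; the robot and the scene stay as the last step left them, time stands still between calls to the robot, and variables do not carry over. Pictures are saved under pics/ and viewed, and the job is handed in when it is done.

Besides the shell and the picture viewer there is one more tool, called after "Call:" as name(argument=value, ...), one argument or row to a line, values as JSON. jog_arm: Moves the arm, as the interface text tells. Its arguments: {"type":"object","properties":{"increments":{"type":"string"},"squeeze":{"type":"number"}},"required":["increments"]}

```bash
ls; mkdir -p pics
python3 - <<'E'
from rig import r
import cv2
s=r.sense();print(s)
for n in("scene","top"):
    i=r.grab_frame(n);cv2.imwrite(f"pics/{n}0.png",i[:,:,::-1]);print(n,r.camera_info(n))
E
```

```text
pics
{'clock': 0.0, 'qpos': array([-1.19039634e+00,  3.53694744e-01,  1.63415317e+00, -1.61659179e-05,
        1.15520051e+00, -2.38134788e-03]), 'qvel': array([-0.00075134, -0.00037174,  0.00076362,  0.0021379 , -0.00096458,
       -0.00176414]), 'joint_efforts': array([ 4.73514185e-03, -6.05242753e+01, -3.42069554e+01,  3.51861845e-04,
        9.23455838e-03,  1.18655763e-05]), 'eef_pos': array([ 233.26264827, -579.31030054,  230.52444112]), 'tcp_rot': array([-3.14013686e+00,  1.13135711e-05,  3.82787876e-01]), 'contact_force': array([-0.20154648, -0.56994532,  0.28454356]), 'wrist_torque': array([-0.00583774,  0.01499121, -0.00201764]), 'opening': 0.9993159254631048}
scene {'K': array([[541.0429585 ,   0.        , 326.57404956],
       [  0.        , 541.0429585 , 241.78347226],
       [  0.        ,   0.        ,   1.        ]]), 'rvec': array([ 1.78768759,  1.47509663, -0.77022107]), 'tvec': array([ -63.29000665, -286.21397065, 1202.87738711])}
top {'K': array([[541.88114331,   0.        , 315.97993824],
       [  0.        , 541.88114331, 246.26732573],
       [  0.        ,   0.        ,   1.        ]]), 'rvec': array([ 2.16810527, -2.15851501,  0.10477352]), 'tvec': array([-13.33896548, 571.64275933, 741.51257119])}
```

View pics/scene0.png

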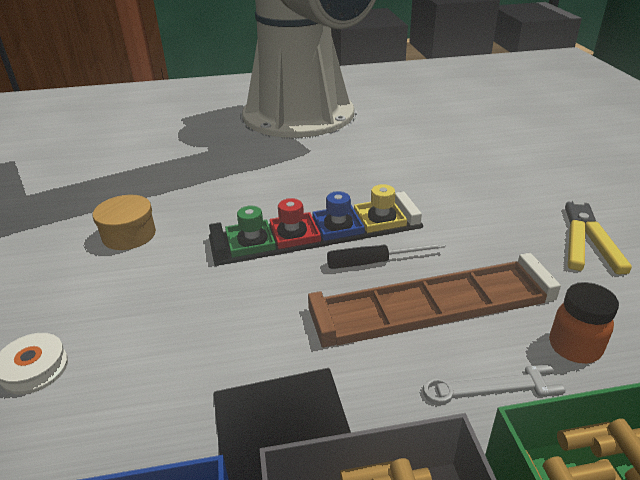

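View pics/top0.png

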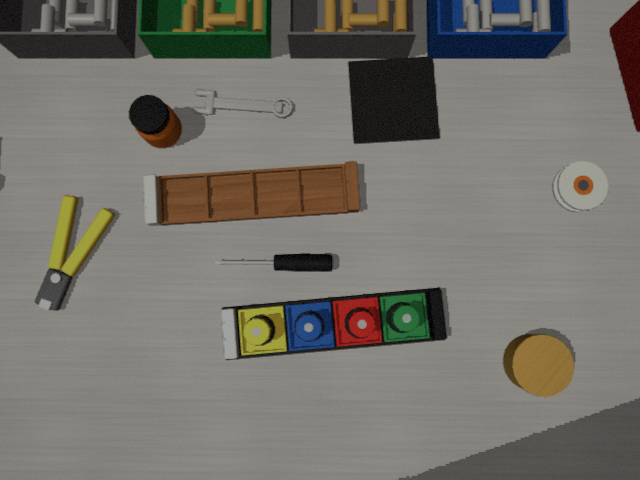

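The top view shows both white ends on the left. Old row, left to right: yellow (256,331), blue (308,327), red (362,324), green (407,318). The wooden rack runs from its white end at (151,199) to its brown end at (352,187).

```bash
cat > h.py <<'E'
import numpy as np,cv2
from rig import r
def ray(name,uv,z,info=None):
    c=info or r.camera_info(name);R,_=cv2.Rodrigues(c["rvec"]);t=c["tvec"]
    uv=np.atleast_2d(np.float64(uv));d=np.c_[uv,np.ones(len(uv))]@np.linalg.inv(c["K"]).T@R
    o=-R.T@t;return o+d*((z-o[2])/d[:,2])[:,None]
E
python3 - <<'E'
import cv2
i=cv2.imread('pics/top0.png')
a=cv2.resize(i[150:235,135:370],None,fx=3.4,fy=3.4,interpolation=cv2.INTER_CUBIC)
b=cv2.resize(i[285:365,215:450],None,fx=3.4,fy=3.4,interpolation=cv2.INTER_CUBIC)
import numpy as np;cv2.imwrite('pics/z.png',np.vstack([a,b]))
from h import *
c=r.camera_info("top");R,_=cv2.Rodrigues(c["rvec"]);print(-R.T@c["tvec"],R)
E
```

```text
[490.64904099 -17.51667254 797.33992141] [[ 0.00486675 -0.99995426 -0.00823334]
 [-0.99445595 -0.0039748  -0.1050788 ]
 [ 0.10504127  0.00869909 -0.99442982]]
```

View pics/z.png

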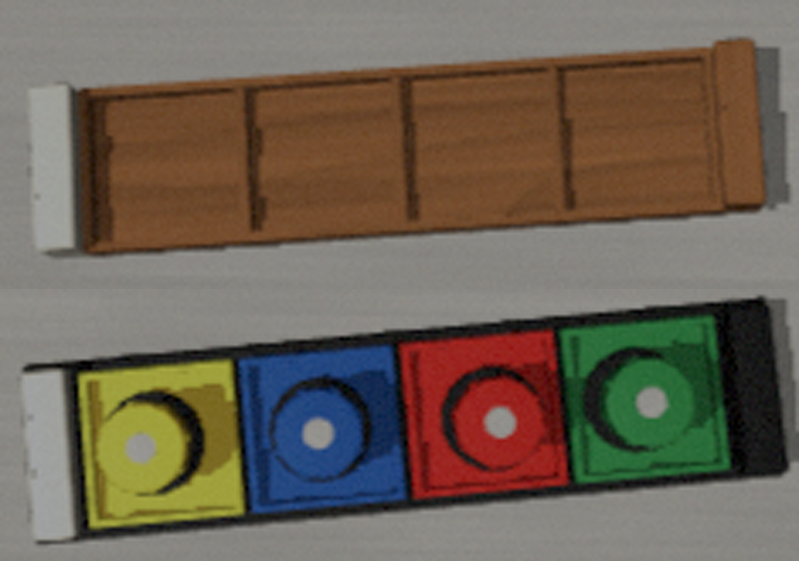

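Run:
```python
from h import *
from itertools import combinations
i=cv2.imread('pics/top0.png');g=cv2.cvtColor(i,cv2.COLOR_BGR2HSV).astype(int)
Z=lambda p,oy,ox,dy=0:np.c_[np.float64(p)[:,0]/3.4+ox,(np.float64(p)[:,1]-dy)/3.4+oy]-0.35
P=lambda p:Z(p,150,135)
w=ray("top",P([(30,86),(70,85),(75,250),(36,254)]),26);b=ray("top",P([(712,42),(752,40),(765,207),(722,210)]),26)
wc=w.mean(0);bc=b.mean(0);u=(wc-bc);L=np.linalg.norm(u[:2]);u/=L
print("w",wc,"b",bc,"L",L,"yaw",np.arctan2(u[1],u[0])-np.pi/2)
print(np.linalg.norm(np.roll(w,-1,0)-w,axis=1),np.linalg.norm(np.roll(b,-1,0)-b,axis=1))
c=(wc+bc)/2
print("c",c)
for k in(102,34,-34,-102):print(k,(c+u*k)[:2])
# dividers top midpoints (z14) : expected y 68,0,-68
d=ray("top",P([(243,88),(252,231),(402,80),(412,221),(560,70),(570,209)]),14)
for a in range(0,6,2):
  m=(d[a]+d[a+1])/2;print("div",m[:2],(m-c)@u,(m-c)@[u[1],-u[0],0])
# long walls outer edges z14
e=ray("top",P([(85,90),(705,48),(92,252),(715,213)]),14);print("edges perp",(e-c)@[u[1],-u[0],0])
# caps
for n,(x,y) in dict(yellow=(256,331),blue=(308,327),red=(362,324),green=(407,318)).items():
  s=g[y-8:y+9,x-8:x+9];m=((s[...,1]<70)&(s[...,2]>110)).astype(np.uint8)
  nl,lab,st,ce=cv2.connectedComponentsWithStats(m);k=1+st[1:,4].argmax();p=ce[k]+[x-8,y-8]
  print(n,p,st[k,4],ray("top",p,57)[0])
o=ray("top",Z([(80,372),(233,358),(720,315),(732,470),(90,530),(245,517)],285,215,289),18);print("holder corners",o[:,:2])
```

```text
w [639.76903359 229.74290083  26.        ] b [659.73676688 -61.94704643  26.        ] L 292.37259739575853 yaw 0.06834870517656633
[17.15796417 71.4783137  16.60754114 72.80660712] [17.13135307 72.52455197 18.26133767 72.88069202]
c [649.75290024  83.8979272   26.        ]
102 [642.78675904 185.65977111]
34 [647.43085317 117.81854184]
-34 [652.0749473   49.97731256]
-102 [656.71904143 -17.86391672]
div [646.37805771 149.29826874] 65.47812723140123 1.0995864242630629
div [650.54840793  80.31838869] -3.6255103756604337 0.5491839144632573
div [655.59396028  12.02112708] -72.10789572175588 0.9185598244817632
edges perp [ 36.21743353  37.16085451 -35.07335054 -35.49898594]
yellow [256.  331.5] 60 [452.59603569  69.52951994  57.        ]
blue [308.03030303 327.06060606] 66 [458.90800185  -0.82108206  57.        ]
red [361.54385965 323.80701754] 57 [463.64205379 -73.18045308  57.        ]
green [406.05882353 317.97058824] 68 [ 471.77657106 -133.40512137   57.        ]
holder corners [[ 482.20213979  100.15412473]
 [ 488.3725976    35.81620713]
 [ 507.36722981 -169.05879257]
 [ 442.93852802 -172.99262919]
 [ 416.7825112    94.67237806]
 [ 422.48427181   30.06949473]]
```

```bash
cat >> h.py <<'E'
from scipy.spatial.transform import Rotation as Ro
def plan(x,y,z,yaw,n=8):
    s=r.sense();p=np.array(s["eef_pos"]);R0=Ro.from_euler("xyz",s["tcp_rot"])
    print("t",s["clock"],"pos",p.round(1),"rpy",s["tcp_rot"].round(3),"F",s["contact_force"].round(1),"op",round(s["opening"],3))
    R1=Ro.from_euler("xyz",[np.pi,0,yaw]);rv=(R0.inv()*R1).as_rotvec()
    rot=Ro.from_rotvec(rv/n);R=R0;d=(np.array([x,y,z])-p)/n/10
    for k in range(n):
        print(np.r_[R.inv().apply(d),rv/n].round(3).tolist());R=R*rot
E
python3 - <<'E'
from h import *
plan(452.6,69.5,150,1.65,24)
E
```

```text
t 0.1 pos [ 233.3 -579.4  230.6] rpy [-3.14  -0.     0.383] F [ 1.  -0.2 -0.2] op 0.995
[1.857, -2.166, 0.339, -0.0, -0.0, -0.053]
[1.969, -2.065, 0.339, -0.0, -0.0, -0.053]
[2.075, -1.958, 0.338, -0.0, -0.0, -0.053]
[2.176, -1.846, 0.338, -0.0, -0.0, -0.053]
[2.27, -1.729, 0.338, -0.0, -0.0, -0.053]
[2.358, -1.607, 0.338, -0.0, -0.0, -0.053]
[2.44, -1.48, 0.338, -0.0, -0.0, -0.053]
[2.515, -1.349, 0.338, -0.0, -0.0, -0.053]
[2.582, -1.214, 0.338, -0.0, -0.0, -0.053]
[2.643, -1.076, 0.337, -0.0, -0.0, -0.053]
[2.696, -0.935, 0.337, -0.0, -0.0, -0.053]
[2.742, -0.792, 0.337, -0.0, -0.0, -0.053]
[2.78, -0.646, 0.337, -0.0, -0.0, -0.053]
[2.81, -0.499, 0.337, -0.0, -0.0, -0.053]
[2.832, -0.35, 0.337, -0.0, -0.0, -0.053]
[2.847, -0.2, 0.337, -0.0, -0.0, -0.053]
[2.853, -0.049, 0.337, -0.0, -0.0, -0.053]
[2.852, 0.102, 0.336, -0.0, -0.0, -0.053]
[2.843, 0.252, 0.336, -0.0, -0.0, -0.053]
[2.825, 0.402, 0.336, -0.0, -0.0, -0.053]
[2.8, 0.55, 0.336, -0.0, -0.0, -0.053]
[2.767, 0.697, 0.336, -0.0, -0.0, -0.053]
[2.727, 0.842, 0.336, -0.0, -0.0, -0.053]
[2.679, 0.985, 0.336, -0.0, -0.0, -0.053]
```

Call:
jog_arm(
  increments="1.86 -2.17 0.34 0 0 -0.053 1;1.97 -2.07 0.34 0 0 -0.053 1;2.08 -1.96 0.34 0 0 -0.053 1;2.18 -1.85 0.34 0 0 -0.053 1;2.27 -1.73 0.34 0 0 -0.053 1;2.36 -1.61 0.34 0 0 -0.053 1;2.44 -1.48 0.34 0 0 -0.053 1;2.52 -1.35 0.34 0 0 -0.053 1",
)

```text
clock: 0.9
eef_pos: [306.5, -361.9, 203.8]
tcp_rot: [-3.141, -0.0, 0.809]
contact_force: [0.0, -0.0, -0.9]
opening: 1.001
```

Call:
jog_arm(
  increments="2.58 -1.21 0.34 0 0 -0.053 1;2.64 -1.08 0.34 0 0 -0.053 1;2.7 -0.94 0.34 0 0 -0.053 1;2.74 -0.79 0.34 0 0 -0.053 1;2.78 -0.65 0.34 0 0 -0.053 1;2.81 -0.5 0.34 0 0 -0.053 1;2.83 -0.35 0.34 0 0 -0.053 1;2.85 -0.2 0.34 0 0 -0.053 1",
)

```text
clock: 1.7
eef_pos: [379.0, -145.5, 176.7]
tcp_rot: [-3.141, -0.0, 1.233]
contact_force: [-0.2, 0.3, -0.3]
opening: 1.003
```

Call:
jog_arm(
  increments="2.85 -0.05 0.34 0 0 -0.053 1;2.85 0.1 0.34 0 0 -0.053 1;2.84 0.25 0.34 0 0 -0.053 1;2.83 0.4 0.34 0 0 -0.053 1;2.8 0.55 0.34 0 0 -0.053 1;2.77 0.7 0.34 0 0 -0.053 1;2.73 0.84 0.34 0 0 -0.053 1;2.68 0.99 0.34 0 0 -0.053 1",
)

```text
clock: 2.5
eef_pos: [451.3, 71.1, 149.4]
tcp_rot: [-3.141, 0.0, 1.657]
contact_force: [0.4, -0.4, 0.1]
opening: 1.004
```

Run:
```python
from h import *
c=r.camera_info("wrist");i=r.grab_frame("wrist");cv2.imwrite("pics/w1.png",i[:,:,::-1])
R,_=cv2.Rodrigues(c["rvec"]);print(-R.T@c["tvec"],R.round(2))
i=r.grab_frame("scene");cv2.imwrite("pics/s1.png",i[:,:,::-1])
plan(452.6,69.5,150,1.65,8)
```

```text
[445.77463689 137.11045136 291.28741794] [[ 1.    0.09 -0.  ]
 [ 0.08 -0.96  0.26]
 [ 0.02 -0.26 -0.97]]
t 2.6 pos [452.   72.3 149.3] rpy [ 3.141e+00 -1.000e-03  1.659e+00] F [-0.1  0.2  0.5] op 0.999
[-0.035, 0.004, -0.009, 0.0, -0.0, 0.001]
[-0.035, 0.004, -0.009, 0.0, -0.0, 0.001]
[-0.035, 0.004, -0.009, 0.0, -0.0, 0.001]
[-0.035, 0.004, -0.009, 0.0, -0.0, 0.001]
[-0.035, 0.004, -0.009, 0.0, -0.0, 0.001]
[-0.035, 0.004, -0.009, 0.0, -0.0, 0.001]
[-0.035, 0.004, -0.009, 0.0, -0.0, 0.001]
[-0.035, 0.004, -0.009, 0.0, -0.0, 0.001]
```

View pics/w1.png

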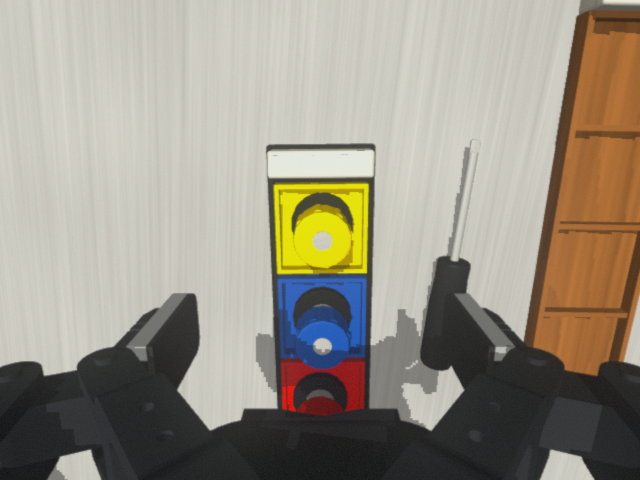

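The wrist view shows the yellow cap at (322,241), the blue cap at (322,346) and the white end at (320,163). I'll cast rays to compare with the top camera.

Run:
```python
from h import *
print(ray("wrist",[(322,241),(322,346)],57), ray("wrist",[(572,135),(560,226),(548,313)],14))
i=cv2.imread('pics/s1.png')
# scene caps
print(ray("scene",[(382,188)],57))
plan(453,70,27,1.65,8)
```

```text
[[453.04529469  70.67795065  57.        ]
 [459.260464     0.5175231   57.        ]] [[612.87445465 145.62215188  14.        ]
 [619.80171884  83.8311642   14.        ]
 [626.85222145  17.41888107  14.        ]]
[[448.38560412  68.73339303  57.        ]]
t 2.6 pos [452.   72.3 149.3] rpy [ 3.141e+00 -1.000e-03  1.659e+00] F [-0.1  0.2  0.5] op 0.999
[-0.03, 0.009, 1.529, 0.0, -0.0, 0.001]
[-0.03, 0.009, 1.529, 0.0, -0.0, 0.001]
[-0.03, 0.009, 1.529, 0.0, -0.0, 0.001]
[-0.03, 0.009, 1.529, 0.0, -0.0, 0.001]
[-0.03, 0.009, 1.529, 0.0, -0.0, 0.001]
[-0.029, 0.01, 1.529, 0.0, -0.0, 0.001]
[-0.029, 0.01, 1.529, 0.0, -0.0, 0.001]
[-0.029, 0.01, 1.529, 0.0, -0.0, 0.001]
```

View pics/s1.png

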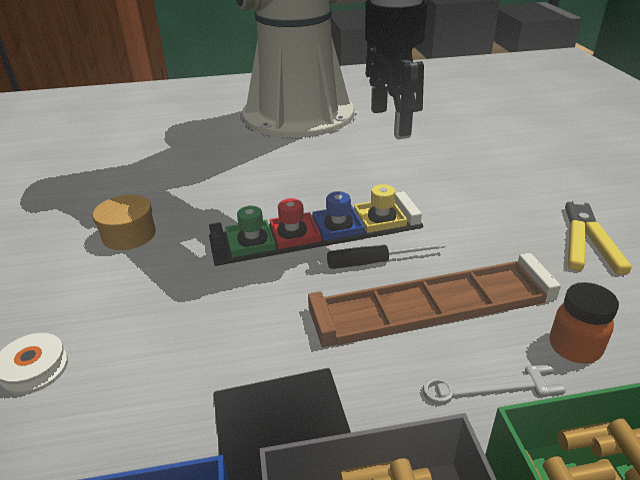

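The cameras agree on the yellow knob within about 1 mm, and the gripper is hovering clear above it. Descending.

Call:
jog_arm(
  increments="-0.06 0.02 2 0 0 0 1;-0.06 0.02 2 0 0 0 1;-0.06 0.02 2 0 0 0 1;-0.06 0.02 2 0 0 0 1;0 0.02 2 0 0 0 1;0 0 1.5 0 0 0 1;0 0 0.7 0 0 0 1;0 0 0 0 0 0 1",
)

```text
clock: 3.4
eef_pos: [451.7, 67.2, 27.0]
tcp_rot: [-3.14, 0.0, 1.654]
contact_force: [-0.4, -0.4, 0.0]
opening: 0.998
```

Run:
```python
from h import *
i=r.grab_frame("wrist");cv2.imwrite("pics/w2.png",i[:,:,::-1])
plan(453,70,27,1.65,1)
```

```text
t 3.45 pos [452.2  67.3  27.7] rpy [-3.141  0.     1.654] F [-0.8  0.1  1. ] op 1.0
[0.261, 0.102, 0.066, -0.001, 0.0, 0.004]
```

View pics/w2.png

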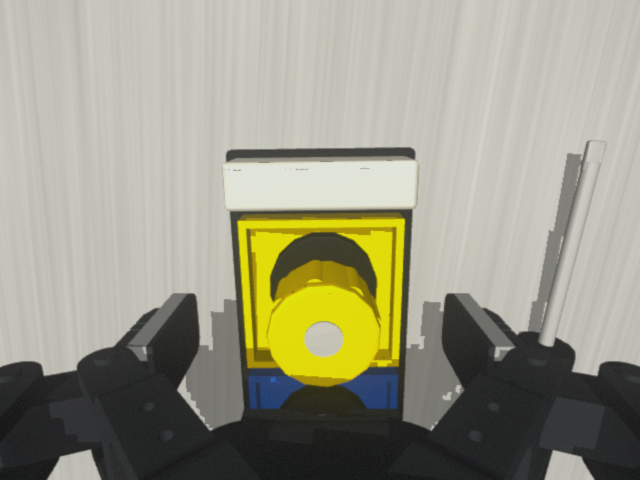

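The yellow knob (cap at 323,339) is centred between the fingers. I'll shift 2.5 mm along x and close.

Call:
jog_arm(
  increments="0.25 0.08 0 0 0 0 1;0 0 0.05 0 0 0 0.5;0 0 0 0 0 0 0;0 0 0 0 0 0 -0.3;0 0 0 0 0 0 -0.6;0 0 0 0 0 0 -1;0 0 0 0 0 0 -1;0 0 0 0 0 0 -1",
  squeeze=40,
)

```text
clock: 4.25
eef_pos: [453.2, 70.2, 27.6]
tcp_rot: [3.141, -0.0, 1.655]
contact_force: [-0.8, 0.1, 7.1]
opening: 0.409
```

Run:
```python
from h import *
i=r.grab_frame("wrist");cv2.imwrite("pics/w3.png",i[:,:,::-1])
plan(453,70,27,1.65,1)
```

```text
t 4.3 pos [453.2  70.2  27.6] rpy [ 3.141 -0.     1.655] F [-1.8 -0.1  5.4] op 0.409
[-0.019, -0.023, 0.061, 0.0, -0.0, 0.005]
```

View pics/w3.png

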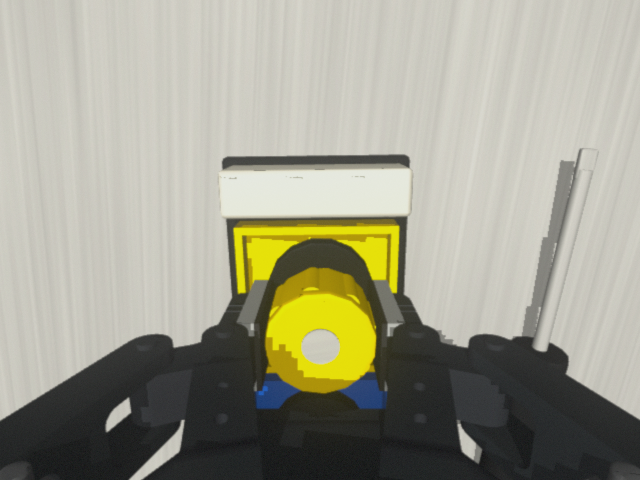

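Opening 0.41 (about 35 mm) means the grip is seated on the flutes; yellow cap at (321,346) between the pads. Lifting.

Call:
jog_arm(
  increments="0 0 -0.5 0 0 0 -1;0 0 -1 0 0 0 -1;0 0 -1.5 0 0 0 -1;0 0 -1.5 0 0 0 -1;0 0 -1.5 0 0 0 -1;0 0 -1 0 0 0 -1;0 0 0 0 0 0 -1;0 0 0 0 0 0 -1",
)

```text
clock: 5.1
eef_pos: [453.0, 70.2, 97.2]
tcp_rot: [3.141, -0.0, 1.655]
contact_force: [0.4, -0.5, -1.4]
opening: 0.406
```

Run:
```python
from h import *
i=r.grab_frame("scene");cv2.imwrite("pics/s2.png",i[:,:,::-1])
plan(656.7,-17.9,97,1.645,8)
```

```text
t 5.15 pos [452.7  70.1  96.9] rpy [-3.141  0.     1.655] F [ 0.3 -0.5 -1.1] op 0.407
[-1.31, 2.449, -0.003, -0.0, 0.0, 0.001]
[-1.307, 2.45, -0.003, -0.0, 0.0, 0.001]
[-1.304, 2.452, -0.002, -0.0, 0.0, 0.001]
[-1.301, 2.453, -0.002, -0.0, 0.0, 0.001]
[-1.298, 2.455, -0.002, -0.0, 0.0, 0.001]
[-1.295, 2.457, -0.002, -0.0, 0.0, 0.001]
[-1.292, 2.458, -0.002, -0.0, 0.0, 0.001]
[-1.289, 2.46, -0.002, -0.0, 0.0, 0.001]
```

View pics/s2.png

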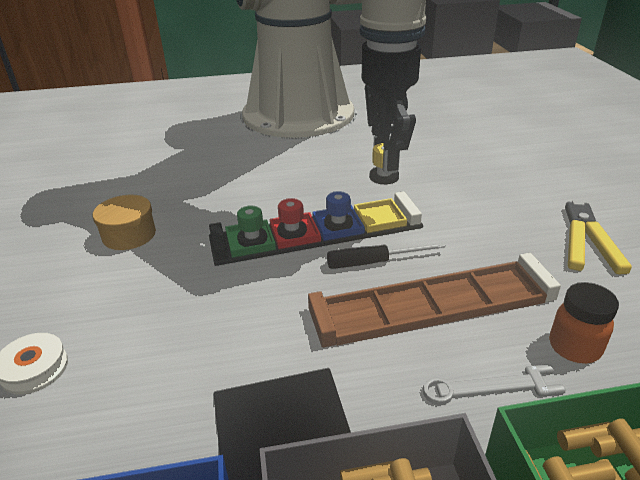

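The yellow knob (384,170) hangs upright and clear of its empty holder. Moving it to the brown-end pocket.

Call:
jog_arm(
  increments="-0.8 1.2 0 0 0 0.005 -1;-1.4 2.6 0 0 0 0.005 -1;-1.6 3.2 0 0 0 0 -1;-1.7 3.4 0 0 0 0 -1;-1.7 3.4 0 0 0 0 -1;-1.6 3.2 0 0 0 0 -1;-1.1 2 0 0 0 0 -1;-0.5 0.7 0 0 0 0 -1",
)

```text
clock: 5.95
eef_pos: [659.7, -20.4, 96.1]
tcp_rot: [3.141, 0.0, 1.644]
contact_force: [0.1, 0.2, -0.5]
opening: 0.406
```

Run:
```python
from h import *
c=r.camera_info("wrist");i=r.grab_frame("wrist");cv2.imwrite("pics/w4.png",i[:,:,::-1])
i=r.grab_frame("top");cv2.imwrite("pics/t4.png",i[:,:,::-1])
plan(656.7,-17.9,25,1.645,1)
import pickle;pickle.dump(c,open("c4.pkl","wb"))
```

```text
t 6.05 pos [657.7 -19.7  96.1] rpy [-3.141 -0.     1.644] F [-0.   0.2 -0.1] op 0.406
[0.185, -0.081, 7.11, -0.001, -0.0, -0.001]
```

View pics/w4.png

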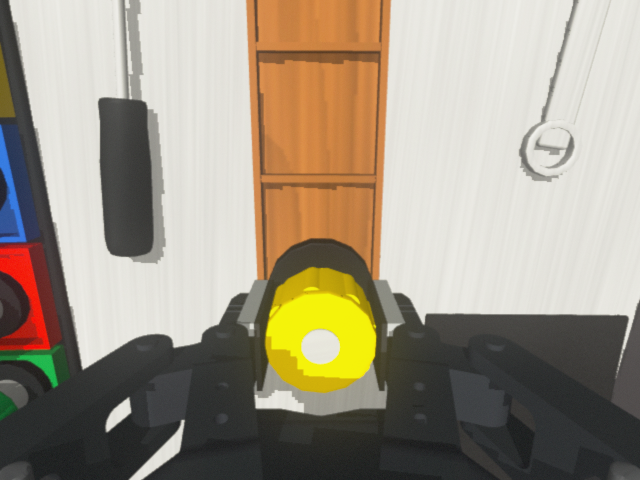

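View pics/t4.png

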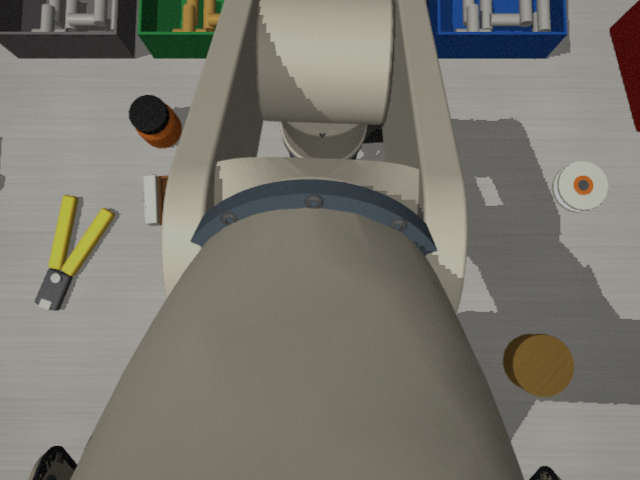

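The wrist view shows dividers at about (320,47) and (319,179), with the rack's outer edges near x=259 and 381 at row 179. I'll check the pocket from those.

Run:
```python
from h import *
import pickle;c=pickle.load(open("c4.pkl","rb"))
d=ray("wrist",[(319.5,46.5),(319.5,179),(259,179),(380,179)],14,c);print(d)
cc=np.array([649.75,83.9]);u=np.array([-.0683,.9977])
for q in d:print((q[:2]-cc)@u,(q[:2]-cc)@[u[1],-u[0]])
```

```text
[[651.61254894  83.36322915  14.        ]
 [656.44305586  16.22396348  14.        ]
 [623.19187382  13.81162095  14.        ]
 [689.68359388  18.63553379  14.        ]]
-0.6627483718372237 1.8216036286641726
-67.97751735049621 2.05538853313599
-68.11325575596535 -31.28407878189043
-67.84182239615903 35.38418357314353
```

The rack agrees within 1–2 mm. Lowering.

Call:
jog_arm(
  increments="0.1 0 1 0 0 0 -1;0.08 0 1.5 0 0 0 -1;0 0 1.5 0 0 0 -1;0 0 1.4 0 0 0 -1;0 0 0.9 0 0 0 -1;0 0 0.5 0 0 0 -1;0 0 0.2 0 0 0 -1;0 0 0.1 0 0 0 -1",
)

```text
clock: 6.85
eef_pos: [657.4, -17.0, 26.2]
tcp_rot: [3.141, 0.0, 1.645]
contact_force: [-0.3, 0.3, -0.2]
opening: 0.404
```

Run:
```python
from h import *
i=r.grab_frame("wrist");cv2.imwrite("pics/w5.png",i[:,:,::-1])
plan(657.7,-17.9,23,1.645,1)
```

```text
t 6.9 pos [657.5 -17.   26.3] rpy [3.141 0.    1.645] F [-0.4  0.3  0.5] op 0.407
[-0.095, 0.015, 0.334, 0.0, 0.0, -0.0]
```

View pics/w5.png

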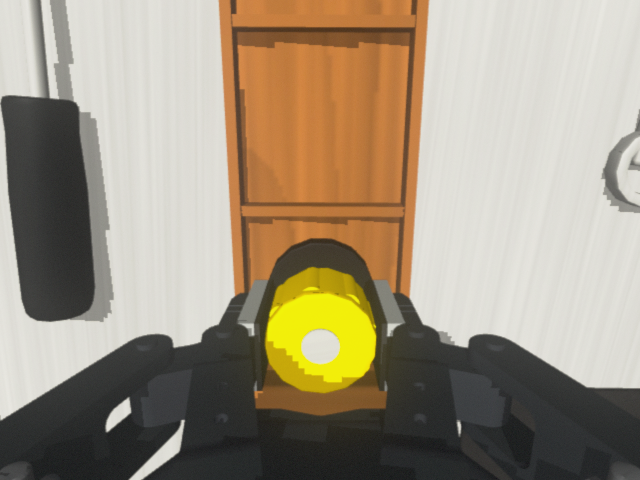

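The yellow knob is centred in the last pocket (divider at row 211, rack edges at columns 240–407). I'll go down the last few mm.

Call:
jog_arm(
  increments="-0.05 0 0.15 0 0 0 -1;0 0 0.12 0 0 0 -1;0 0 0.08 0 0 0 -1;0 0 0.03 0 0 0 -1;0 0 0 0 0 0 -1;0 0 0 0 0 0 -1;0 0 0 0 0 0 -1;0 0 0 0 0 0 -1",
)

```text
clock: 7.7
eef_pos: [657.3, -17.5, 22.7]
tcp_rot: [3.141, 0.0, 1.645]
contact_force: [-1.4, -0.5, 4.8]
opening: 0.412
```

4.8 N upward means it's on the floor. I'll release and rise slowly.

Call:
jog_arm(
  increments="0 0 0 0 0 0 -0.1;0 0 0 0 0 0 0.1;0 0 0 0 0 0 0.4;0 0 0 0 0 0 0.7;0 0 0 0 0 0 1;0 0 0 0 0 0 1;0 0 0 0 0 0 1;0 0 0 0 0 0 1",
)

```text
clock: 8.5
eef_pos: [657.2, -17.4, 22.4]
tcp_rot: [-3.142, -0.0, 1.645]
contact_force: [-0.2, -0.2, 0.3]
opening: 1.0
```

Call:
jog_arm(
  increments="0 0 -0.5 0 0 0 1;0 0 -1 0 0 0 1;0 0 -2 0 0 0 1;0 0 -2.5 0 0 0 1;0 0 -2.5 0 0 0 1;0 0 -1.5 0 0 0 1;0 0 -0.5 0 0 0 1;0 0 0 0 0 0 1",
)

```text
clock: 9.3
eef_pos: [657.5, -17.5, 128.1]
tcp_rot: [3.14, 0.0, 1.645]
contact_force: [-0.1, 0.4, -0.1]
opening: 1.001
```

Run:
```python
from h import *
c=r.camera_info("wrist");i=r.grab_frame("wrist");cv2.imwrite("pics/w6.png",i[:,:,::-1])
i=r.grab_frame("scene");cv2.imwrite("pics/s6.png",i[:,:,::-1])
plan(459.2,-0.2,120,1.65,16)
```

```text
t 9.4 pos [656.6 -17.5 126.4] rpy [-3.14  -0.     1.645] F [-0.2 -0.3 -0.5] op 1.001
[0.199, -1.222, 0.042, -0.0, -0.0, -0.0]
[0.199, -1.222, 0.042, -0.0, -0.0, -0.0]
[0.199, -1.222, 0.042, -0.0, -0.0, -0.0]
[0.2, -1.222, 0.042, -0.0, -0.0, -0.0]
[0.2, -1.222, 0.041, -0.0, -0.0, -0.0]
[0.201, -1.222, 0.041, -0.0, -0.0, -0.0]
[0.201, -1.222, 0.041, -0.0, -0.0, -0.0]
[0.201, -1.222, 0.041, -0.0, -0.0, -0.0]
[0.202, -1.222, 0.041, -0.0, -0.0, -0.0]
[0.202, -1.221, 0.041, -0.0, -0.0, -0.0]
[0.203, -1.221, 0.041, -0.0, -0.0, -0.0]
[0.203, -1.221, 0.041, -0.0, -0.0, -0.0]
[0.203, -1.221, 0.041, -0.0, -0.0, -0.0]
[0.204, -1.221, 0.04, -0.0, -0.0, -0.0]
[0.204, -1.221, 0.04, -0.0, -0.0, -0.0]
[0.205, -1.221, 0.04, -0.0, -0.0, -0.0]
```

View pics/s6.png

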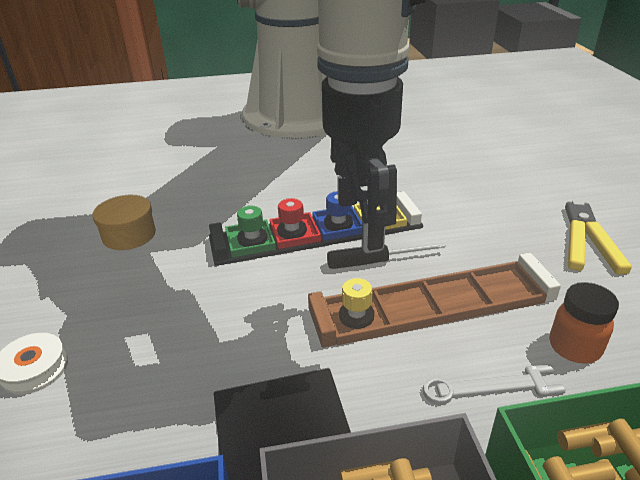

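View pics/w6.png

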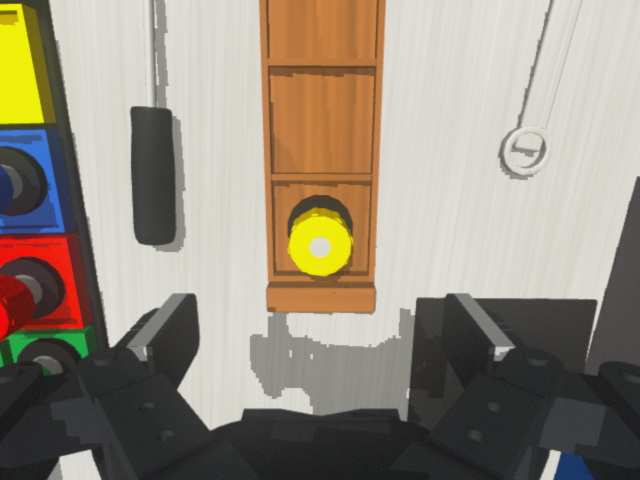

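Yellow stands upright in the brown-end pocket (cap at wrist 320,247; scene 357,288). Blue is next, at (459.1,-0.2).

Call:
jog_arm(
  increments="0.3 -1.3 0 0 0 0 1;0.4 -2.6 0.1 0 0 0 1;0.5 -3.2 0.2 0 0 0 1;0.5 -3.3 0.2 0 0 0 1;0.5 -3.3 0.1 0 0 0 1;0.5 -3.1 0 0 0 0 1;0.3 -2 0 0 0 0 1;0.2 -0.7 0 0 0 0 1",
)

```text
clock: 10.2
eef_pos: [457.4, 0.2, 120.3]
tcp_rot: [-3.138, -0.0, 1.645]
contact_force: [0.3, 0.7, 0.1]
opening: 1.005
```

Run:
```python
from h import *
c=r.camera_info("wrist");i=r.grab_frame("wrist");cv2.imwrite("pics/w7.png",i[:,:,::-1])
plan(459.2,-0.2,27.5,1.65,1)
import pickle;pickle.dump(c,open("c7.pkl","wb"))
g=cv2.cvtColor(i,cv2.COLOR_RGB2HSV).astype(int)
m=((g[...,1]<40)&(g[...,2]>120)).astype(np.uint8)
m[:, :280]=0;m[:,360:]=0
n,l,s,ce=cv2.connectedComponentsWithStats(m)
for k in range(1,n):
  if 80<s[k,4]<2000:print(s[k],ce[k],ray("wrist",ce[k],57,c)[0])
```

```text
t 10.25 pos [4.579e+02 3.000e-01 1.205e+02] rpy [-3.139 -0.     1.645] F [-1.2 -0.2 -0.9] op 0.995
[-0.061, 0.153, 9.302, -0.003, -0.0, -0.005]
[312 245  22  21 368] [322.68206522 255.09782609] [458.39439014  -0.86446923  57.        ]
[312 366  19  18 263] [321.25475285 374.62737643] [462.99905466 -73.12283636  57.        ]
```

View pics/w7.png

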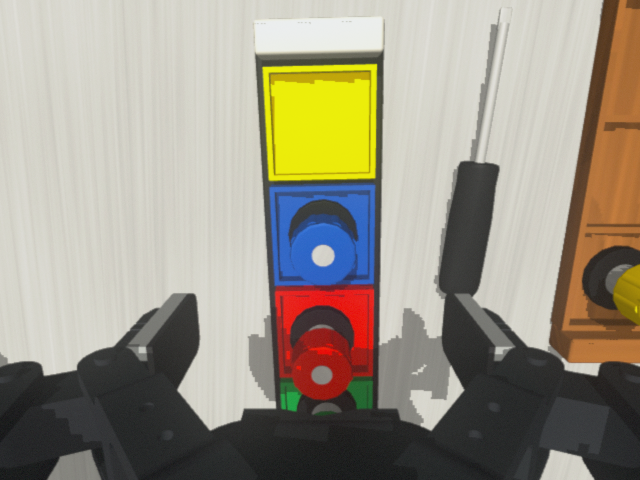

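The blue cap at (323,255) is well under the gripper. The screwdriver handle (442–497, 163–293) lies near the right finger, so I'll check its clearance.

Run:
```python
from h import *
import pickle;c=pickle.load(open("c7.pkl","rb"))
print(ray("wrist",[(440,285),(455,165)],20,c)); print(ray("top",[(275,272),(332,271),(275,254)],10))
```

```text
[[535.44397317 -27.32904116  20.        ]
 [532.92646746  48.54028422  20.        ]]
[[535.93526643  48.80374253  10.        ]
 [537.75377472 -34.09486147  10.        ]
 [562.22528392  49.14076865  10.        ]]
```

Call:
jog_arm(
  increments="-0.05 0.05 1 0 0 0 1;-0.05 0.03 1.8 0 0 0 1;0 0 2 0 0 0 1;0 0 2 0 0 0 1;0 0 1.5 0 0 0 1;0 0 0.8 0 0 0 1;0 0 0.2 0 0 0 1;0 0 0 0 0 0 1",
)

```text
clock: 11.05
eef_pos: [461.7, -0.9, 28.1]
tcp_rot: [-3.141, -0.0, 1.645]
contact_force: [0.9, 0.5, -0.1]
opening: 0.998
```

Run:
```python
from h import *
plan(458.7,-0.8,27.5,1.645,1)
```

```text
t 11.05 pos [461.7  -0.9  28.1] rpy [-3.141 -0.     1.645] F [ 0.9  0.5 -0.1] op 0.998
[0.032, -0.3, 0.059, -0.0, -0.0, -0.0]
```

Call:
jog_arm(
  increments="0 -0.28 0.05 0 0 0 1;0 0 0 0 0 0 0.5;0 0 0 0 0 0 0;0 0 0 0 0 0 -0.3;0 0 0 0 0 0 -0.6;0 0 0 0 0 0 -1;0 0 0 0 0 0 -1;0 0 0 0 0 0 -1",
)

```text
clock: 11.85
eef_pos: [458.7, -1.1, 28.4]
tcp_rot: [3.141, 0.0, 1.645]
contact_force: [-2.2, -0.1, 8.0]
opening: 0.407
```

Call:
jog_arm(
  increments="0 0 -0.5 0 0 0 -1;0 0 -1 0 0 0 -1;0 0 -1.5 0 0 0 -1;0 0 -1.5 0 0 0 -1;0 0 -1.5 0 0 0 -1;0 0 -1 0 0 0 -1;0 0 0 0 0 0 -1;0 0 0 0 0 0 -1",
)

```text
clock: 12.65
eef_pos: [458.5, -1.1, 98.0]
tcp_rot: [3.141, 0.0, 1.645]
contact_force: [0.2, -0.5, -1.4]
opening: 0.403
```

Run:
```python
from h import *
i=r.grab_frame("scene");cv2.imwrite("pics/s8.png",i[:,:,::-1])
i=r.grab_frame("wrist");cv2.imwrite("pics/w8.png",i[:,:,::-1])
plan(653,50,97,1.645,1)
```

```text
t 12.75 pos [458.   -1.1  97.3] rpy [-3.141 -0.     1.645] F [ 0.5 -0.2 -0.2] op 0.405
[3.651, 19.827, 0.014, -0.001, -0.0, -0.0]
```

View pics/w8.png

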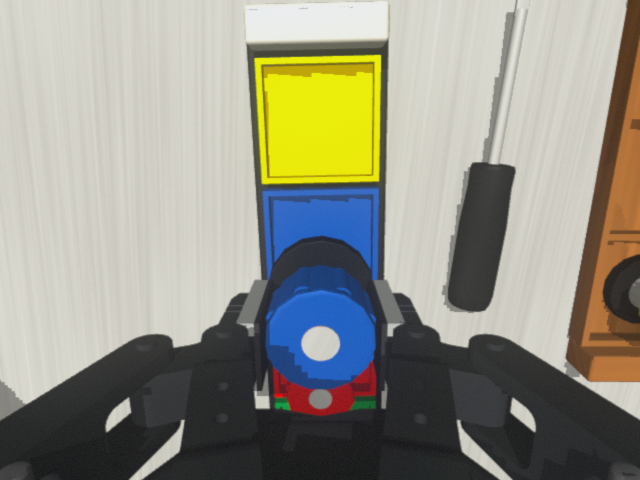

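View pics/s8.png

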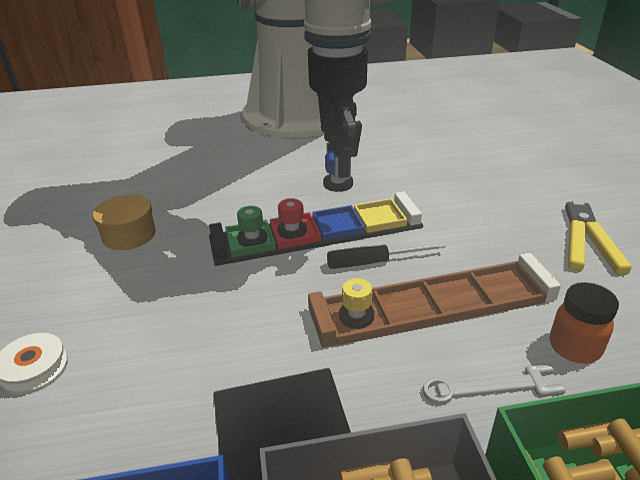

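Blue (338,172) is held upright. Moving it to the second pocket.

Call:
jog_arm(
  increments="0.3 1.3 0 0 0 0 -1;0.5 2.7 0 0 0 0 -1;0.55 3.2 0 0 0 0 -1;0.6 3.4 0 0 0 0 -1;0.6 3.4 0 0 0 0 -1;0.5 3.2 0 0 0 0 -1;0.4 2 0 0 0 0 -1;0.2 0.6 0 0 0 0 -1",
)

```text
clock: 13.55
eef_pos: [655.8, 50.8, 97.0]
tcp_rot: [3.141, -0.0, 1.645]
contact_force: [-0.3, -0.4, -1.1]
opening: 0.406
```

Run:
```python
from h import *
i=r.grab_frame("scene");cv2.imwrite("pics/s9.png",i[:,:,::-1])
plan(653,50,97,1.645,1);c=r.camera_info("wrist")
i=r.grab_frame("wrist");cv2.imwrite("pics/w9.png",i[:,:,::-1])
import pickle;pickle.dump(c,open("c9.pkl","wb"))
```

```text
t 13.6 pos [655.1  50.9  96.9] rpy [ 3.141 -0.     1.645] F [ 0.2  1.1 -0.5] op 0.407
[-0.07, -0.217, -0.007, 0.0, -0.0, 0.0]
```

View pics/w9.png

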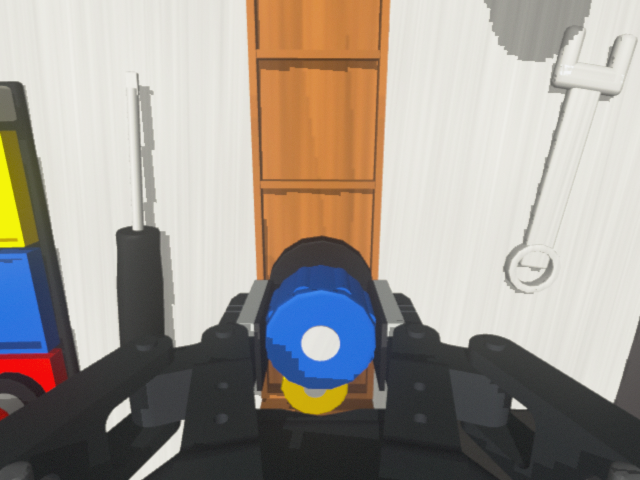

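Blue hangs over the second pocket, with the next divider at row 185 and yellow behind it at (315,395). Lowering.

Call:
jog_arm(
  increments="-0.05 -0.1 1 0 0 0 -1;0 0 1.5 0 0 0 -1;0 0 1.5 0 0 0 -1;0 0 1.4 0 0 0 -1;0 0 0.9 0 0 0 -1;0 0 0.5 0 0 0 -1;0 0 0.1 0 0 0 -1;0 0 0 0 0 0 -1",
)

```text
clock: 14.45
eef_pos: [652.5, 49.4, 29.0]
tcp_rot: [3.141, -0.0, 1.645]
contact_force: [0.4, 0.8, 0.0]
opening: 0.404
```

Run:
```python
from h import *
plan(653,50,23.4,1.645,1)
i=r.grab_frame("wrist");cv2.imwrite("pics/w10.png",i[:,:,::-1])
```

```text
t 14.45 pos [652.5  49.4  29. ] rpy [ 3.141 -0.     1.645] F [0.4 0.8 0. ] op 0.404
[0.056, 0.055, 0.558, 0.0, -0.0, -0.0]
```

View pics/w10.png

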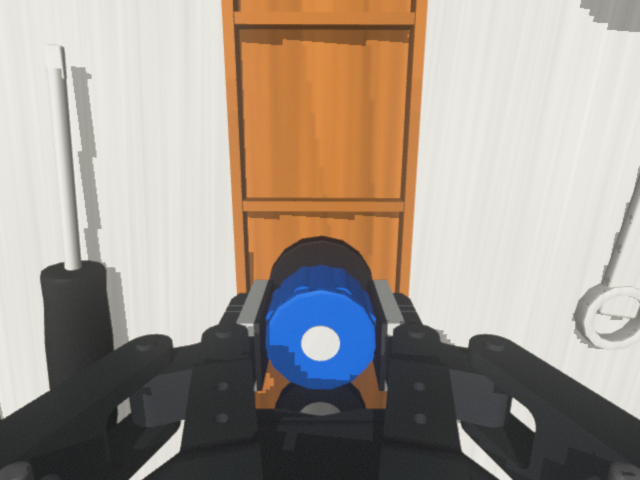

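Blue sits centred between the rack edges at columns 240–407, clear of the divider at row 206. Final lowering, then release.

Call:
jog_arm(
  increments="0.05 0.05 0.2 0 0 0 -1;0 0 0.2 0 0 0 -1;0 0 0.1 0 0 0 -1;0 0 0.08 0 0 0 -1;0 0 0.03 0 0 0 -1;0 0 0 0 0 0 -1;0 0 0 0 0 0 -1;0 0 0 0 0 0 -1",
)

```text
clock: 15.3
eef_pos: [652.7, 49.9, 23.5]
tcp_rot: [3.142, -0.0, 1.645]
contact_force: [-3.0, -0.7, 6.3]
opening: 0.406
```

Call:
jog_arm(
  increments="0 0 0 0 0 0 -0.1;0 0 0 0 0 0 0.1;0 0 0 0 0 0 0.4;0 0 0 0 0 0 0.7;0 0 0 0 0 0 1;0 0 0 0 0 0 1;0 0 0 0 0 0 1;0 0 0 0 0 0 1",
)

```text
clock: 16.1
eef_pos: [652.7, 49.9, 22.8]
tcp_rot: [-3.142, -0.0, 1.645]
contact_force: [0.5, -0.4, 0.1]
opening: 1.0
```

Call:
jog_arm(
  increments="0 0 -0.5 0 0 0 1;0 0 -1 0 0 0 1;0 0 -2 0 0 0 1;0 0 -2.5 0 0 0 1;0 0 -2.5 0 0 0 1;0 0 -1.5 0 0 0 1;0 0 -0.5 0 0 0 1;0 0 0 0 0 0 1",
)

```text
clock: 16.9
eef_pos: [653.0, 50.0, 128.4]
tcp_rot: [3.14, -0.0, 1.645]
contact_force: [-0.1, -0.8, -0.0]
opening: 1.0
```

Run:
```python
from h import *
i=r.grab_frame("wrist");cv2.imwrite("pics/w11.png",i[:,:,::-1])
plan(463.3,-73.1,120,1.645,1)
```

```text
t 16.95 pos [652.5  49.9 127.5] rpy [-3.141  0.     1.645] F [-0.7 -0.1 -0.8] op 1.002
[-10.869, -19.775, 0.753, -0.0, 0.0, -0.0]
```

View pics/w11.png

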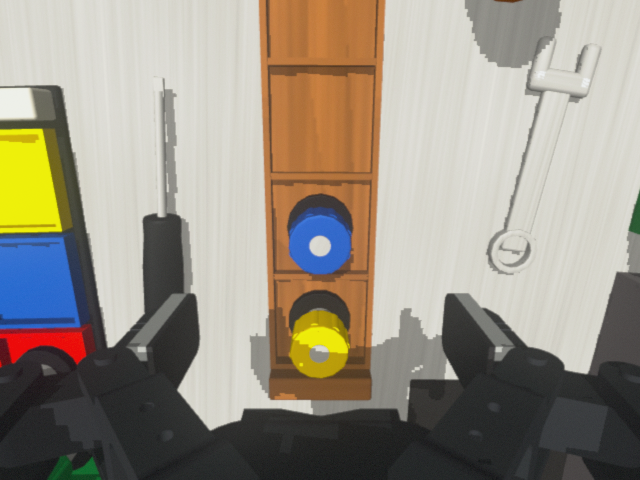

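Yellow (320,353) and blue (320,246) stand in their pockets. Going for red.

Call:
jog_arm(
  increments="-0.7 -1.2 0 0 0 0 1;-1.4 -2.6 0.1 0 0 0 1;-1.7 -3.2 0.2 0 0 0 1;-1.9 -3.4 0.2 0 0 0 1;-1.9 -3.4 0.2 0 0 0 1;-1.7 -3.2 0 0 0 0 1;-1.1 -2 0 0 0 0 1;-0.5 -0.8 0 0 0 0 1",
)

```text
clock: 17.75
eef_pos: [459.7, -74.2, 119.7]
tcp_rot: [-3.138, -0.001, 1.644]
contact_force: [-0.0, -0.0, 0.3]
opening: 0.994
```

Call:
jog_arm(
  increments="0 0 0.3 0 0 0 1;0 0 0.3 0 0 0 1;0 0 0.3 0 0 0 1;0 0 0 0 0 0 1;0 0 0 0 0 0 1;0 0 0 0 0 0 1;0 0 0 0 0 0 1;0 0 0 0 0 0 1",
)

```text
clock: 18.55
eef_pos: [463.5, -73.4, 111.9]
tcp_rot: [3.141, 0.0, 1.645]
contact_force: [-0.4, 0.0, -0.3]
opening: 0.998
```

Run:
```python
from h import *
c=r.camera_info("wrist");i=r.grab_frame("wrist");cv2.imwrite("pics/w12.png",i[:,:,::-1])
plan(463.3,-73.1,28,1.645,1)
g=cv2.cvtColor(i,cv2.COLOR_RGB2HSV).astype(int)
m=((g[...,1]<40)&(g[...,2]>120)).astype(np.uint8)
m[:, :280]=0;m[:,360:]=0
n,l,s,ce=cv2.connectedComponentsWithStats(m)
for k in range(1,n):
  if 80<s[k,4]<2000:print(s[k],ce[k],ray("wrist",ce[k],57,c)[0])
```

```text
t 18.6 pos [463.4 -73.4 111.9] rpy [3.141 0.    1.645] F [ 0.4  0.3 -0.1] op 0.997
[0.031, -0.012, 8.387, 0.0, 0.0, -0.0]
[310 248  22  21 369] [320.05420054 257.88075881] [463.15343115 -73.22798802  57.        ]
[317 354  21  19 320] [326.7875  362.74375] [ 471.27191839 -133.30542687   57.        ]
```

View pics/w12.png

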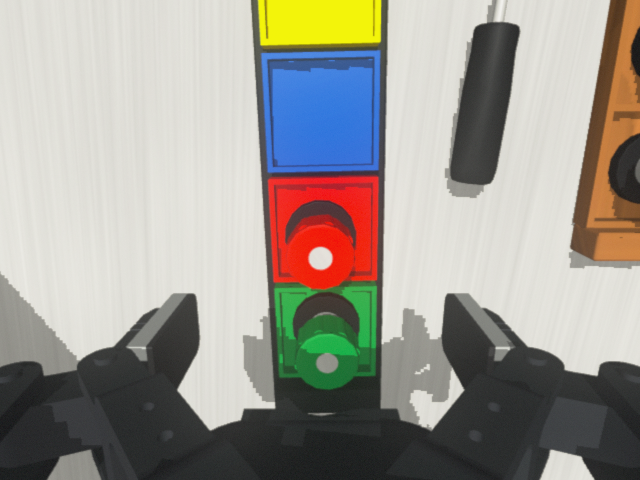

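Red cap at (320,258) ⇒ (463.2,-73.2) and green at (471.3,-133.3), both matching the top camera. Descending straight onto red.

Call:
jog_arm(
  increments="0 0 1 0 0 0 1;0 0 2 0 0 0 1;0 0 2 0 0 0 1;0 0 1.6 0 0 0 1;0 0 1 0 0 0 1;0 0 0.6 0 0 0 1;0 0 0.15 0 0 0 1;0 0 0 0 0 0 1",
)

```text
clock: 19.4
eef_pos: [463.5, -73.5, 28.4]
tcp_rot: [3.141, 0.0, 1.645]
contact_force: [-0.3, -0.2, 0.5]
opening: 0.997
```

Run:
```python
from h import *
i=r.grab_frame("wrist");cv2.imwrite("pics/w13.png",i[:,:,::-1])
plan(463.3,-73.2,28,1.645,1)
```

```text
t 19.45 pos [463.7 -73.5  28.6] rpy [3.141 0.    1.645] F [-0.9 -1.  -0.4] op 1.001
[0.031, -0.036, 0.065, 0.001, 0.0, -0.0]
```

View pics/w13.png

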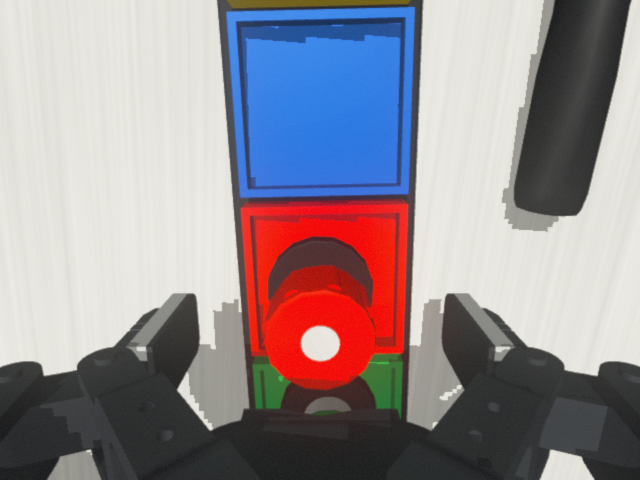

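Red (320,343) is centred between the jaws. Closing and lifting.

Call:
jog_arm(
  increments="0 0 0.05 0 0 0 1;0 0 0 0 0 0 0.5;0 0 0 0 0 0 0;0 0 0 0 0 0 -0.3;0 0 0 0 0 0 -0.6;0 0 0 0 0 0 -1;0 0 0 0 0 0 -1;0 0 0 0 0 0 -1",
)

```text
clock: 20.25
eef_pos: [463.5, -73.4, 28.1]
tcp_rot: [3.141, 0.0, 1.645]
contact_force: [-0.7, -0.4, 5.6]
opening: 0.41
```

Call:
jog_arm(
  increments="0 0 -0.5 0 0 0 -1;0 0 -1 0 0 0 -1;0 0 -1.5 0 0 0 -1;0 0 -1.5 0 0 0 -1;0 0 -1.5 0 0 0 -1;0 0 -1 0 0 0 -1;0 0 0 0 0 0 -1;0 0 0 0 0 0 -1",
)

```text
clock: 21.05
eef_pos: [463.3, -73.4, 97.8]
tcp_rot: [3.141, 0.0, 1.645]
contact_force: [-0.4, -0.2, -0.9]
opening: 0.408
```

Run:
```python
from h import *
i=r.grab_frame("scene");cv2.imwrite("pics/s14.png",i[:,:,::-1])
plan(648.2,117.9,97,1.642,1)
```

```text
t 21.1 pos [463.  -73.4  97.4] rpy [-3.141 -0.     1.645] F [ 0.6  0.1 -1.7] op 0.406
[17.706, 19.888, 0.036, -0.001, -0.0, 0.003]
```

View pics/s14.png

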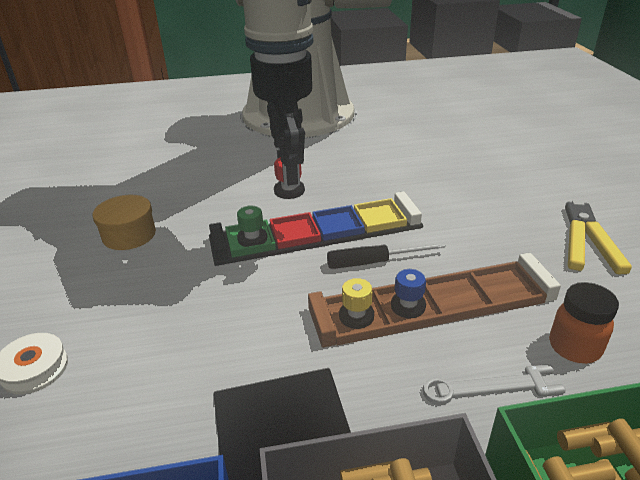

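Red (288,180) hangs upright. Moving it to the third pocket.

Call:
jog_arm(
  increments="1 1.1 0 0 0 0 -1;2.3 2.6 0 0 0 0 -1;2.9 3.2 0 0 0 0 -1;3 3.4 0 0 0 0 -1;3 3.4 0 0 0 0 -1;2.9 3.2 0 0 0 0 -1;1.9 2.1 0 0 0 0 -1;0.7 0.8 0 0 0 0 -1",
)

```text
clock: 21.9
eef_pos: [649.5, 120.9, 96.7]
tcp_rot: [3.141, -0.0, 1.647]
contact_force: [0.1, -1.0, -1.3]
opening: 0.402
```

Call:
jog_arm(
  increments="0 0 0 0 0 0 -1;0 0 0.5 0 0 0 -1;0 0 0.5 0 0 0 -1;0 0 0.5 0 0 0 -1;0 0 0.5 0 0 0 -1;0 0 0 0 0 0 -1;0 0 0 0 0 0 -1;0 0 0 0 0 0 -1",
)

```text
clock: 22.7
eef_pos: [647.9, 117.7, 78.0]
tcp_rot: [3.141, -0.0, 1.645]
contact_force: [-0.6, 0.7, -0.8]
opening: 0.407
```

Run:
```python
from h import *
i=r.grab_frame("wrist");cv2.imwrite("pics/w15.png",i[:,:,::-1])
plan(648.2,117.9,23.1,1.645,1)
```

```text
t 22.75 pos [647.9 117.7  78.1] rpy [ 3.141 -0.     1.645] F [-0.1  0.3 -1.4] op 0.405
[0.014, 0.029, 5.497, 0.0, -0.0, -0.0]
```

View pics/w15.png

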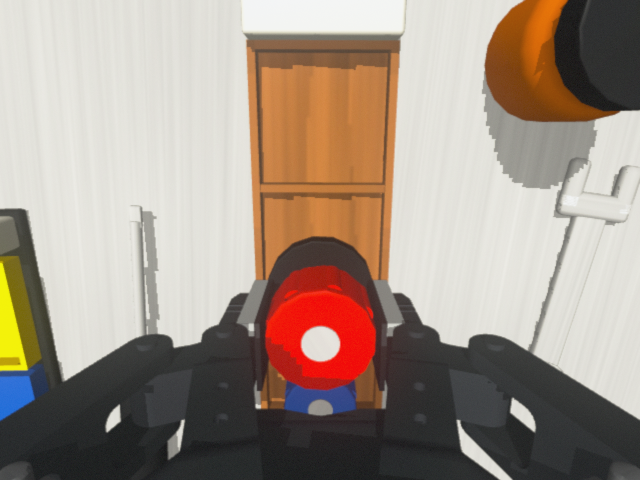

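Red is over the third pocket, with the divider at row 188 and blue behind it. Lowering. I'll also check the jar's clearance for the fourth pocket.

Call:
jog_arm(
  increments="0 0 1 0 0 0 -1;0 0 1.3 0 0 0 -1;0 0 1.2 0 0 0 -1;0 0 0.8 0 0 0 -1;0 0 0.5 0 0 0 -1;0 0 0.3 0 0 0 -1;0 0 0.2 0 0 0 -1;0 0 0 0 0 0 -1",
)

```text
clock: 23.55
eef_pos: [647.8, 117.8, 24.8]
tcp_rot: [3.141, -0.0, 1.645]
contact_force: [-0.8, 0.7, -1.5]
opening: 0.403
```

Call:
jog_arm(
  increments="0 0 0.1 0 0 0 -1;0 0 0.07 0 0 0 -1;0 0 0 0 0 0 -1;0 0 0 0 0 0 -1;0 0 0 0 0 0 -1;0 0 0 0 0 0 -1;0 0 0 0 0 0 -1;0 0 0 0 0 0 -1",
)

```text
clock: 24.35
eef_pos: [647.8, 117.8, 23.2]
tcp_rot: [3.141, -0.0, 1.645]
contact_force: [-0.7, 0.4, 0.3]
opening: 0.409
```

Run:
```python
from h import *
i=r.grab_frame("wrist");cv2.imwrite("pics/w16.png",i[:,:,::-1])
plan(648.2,117.9,23.1,1.645,1)
print(ray("top",[(163,147),(180,130)],5),ray("top",[(150,134),(167,118)],85),ray("scene",[(580,359),(552,345)],0))
```

```text
t 24.4 pos [647.8 117.7  23.2] rpy [ 3.141 -0.     1.645] F [-1.   0.2  1. ] op 0.404
[0.013, 0.044, 0.009, 0.0, -0.0, -0.0]
[[723.45221639 220.07961014   5.        ]
 [749.79522771 195.29596149   5.        ]] [[717.96534384 214.37347038  85.        ]
 [740.36993872 192.03953348  85.        ]] [[7.72602586e+02 2.16396294e+02 0.00000000e+00]
 [7.46661987e+02 1.96295422e+02 5.68434189e-14]]
```

View pics/w16.png

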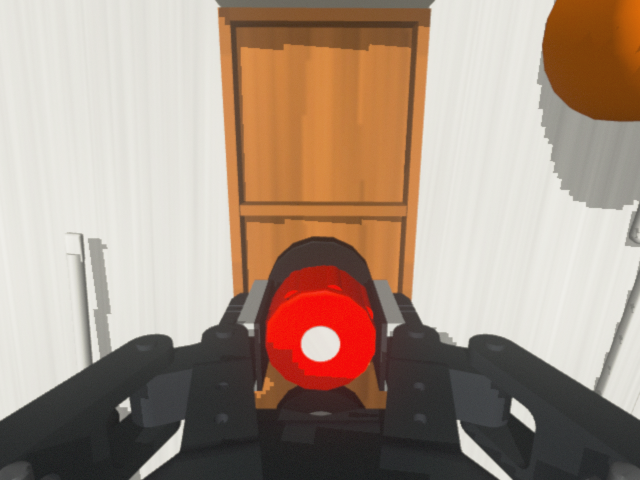

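Red just touches the floor (1 N). One more 0.7 mm, then release.

Call:
jog_arm(
  increments="0 0 0.07 0 0 0 -1;0 0 0 0 0 0 -1;0 0 0 0 0 0 -0.1;0 0 0 0 0 0 0.1;0 0 0 0 0 0 0.4;0 0 0 0 0 0 0.7;0 0 0 0 0 0 1;0 0 0 0 0 0 1",
)

```text
clock: 25.2
eef_pos: [647.7, 117.7, 22.3]
tcp_rot: [-3.142, 0.0, 1.645]
contact_force: [0.3, 0.4, 0.2]
opening: 0.999
```

Call:
jog_arm(
  increments="0 0 0 0 0 0 1;0 0 -0.5 0 0 0 1;0 0 -1.5 0 0 0 1;0 0 -2.5 0 0 0 1;0 0 -2.5 0 0 0 1;0 0 -2 0 0 0 1;0 0 -1 0 0 0 1;0 0 -0.5 0 0 0 1",
)

```text
clock: 26.0
eef_pos: [648.4, 117.9, 129.3]
tcp_rot: [3.139, -0.0, 1.645]
contact_force: [0.1, 0.3, -0.2]
opening: 1.003
```

Run:
```python
from h import *
i=r.grab_frame("wrist");cv2.imwrite("pics/w17.png",i[:,:,::-1])
plan(471.4,-133.3,112,1.645,1)
```

```text
t 26.05 pos [648.3 117.8 129.1] rpy [ 3.14  -0.     1.645] F [-0.2  0.8  0.6] op 1.005
[-23.737, -19.497, 1.668, 0.002, -0.0, -0.0]
```

View pics/w17.png

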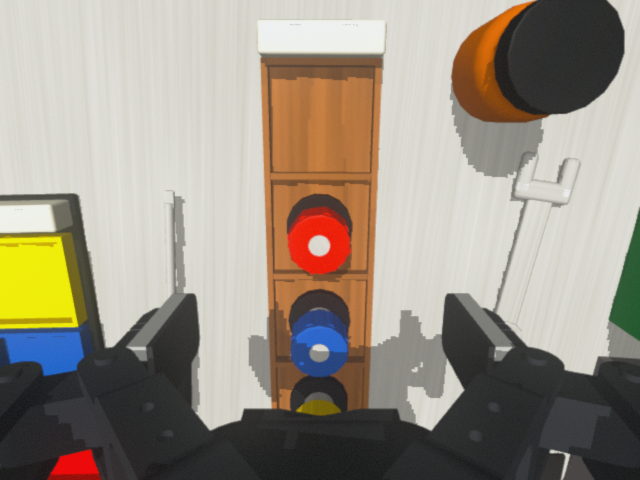

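Red (319,246) and blue (319,352) stand in place, with yellow behind. Now green.

Call:
jog_arm(
  increments="-1.2 -1 0 0 0 0 1;-2.5 -2 0.2 0 0 0 1;-3 -2.5 0.2 0 0 0 1;-3.2 -2.6 0.2 0 0 0 1;-3.2 -2.6 0.2 0 0 0 1;-3.2 -2.6 0.2 0 0 0 1;-3 -2.5 0.2 0 0 0 1;-2.5 -2.1 0.2 0 0 0 1",
)

```text
clock: 26.85
eef_pos: [482.0, -114.4, 112.2]
tcp_rot: [-3.139, -0.001, 1.644]
contact_force: [0.2, -0.3, 0.1]
opening: 0.996
```

Call:
jog_arm(
  increments="-1.4 -1.2 0.1 0 0 0 1;-0.5 -0.4 0.1 0 0 0 1;0 0 0 0 0 0 1;0 0 0 0 0 0 1;0 0 0 0 0 0 1;0 0 0 0 0 0 1;0 0 0 0 0 0 1;0 0 0 0 0 0 1",
)

```text
clock: 27.65
eef_pos: [471.0, -132.7, 111.4]
tcp_rot: [3.142, -0.0, 1.645]
contact_force: [0.1, -0.2, -0.0]
opening: 1.001
```

Run:
```python
from h import *
c=r.camera_info("wrist");i=r.grab_frame("wrist");cv2.imwrite("pics/w18.png",i[:,:,::-1])
plan(471.4,-133.3,28,1.645,1)
g=cv2.cvtColor(i,cv2.COLOR_RGB2HSV).astype(int)
m=((g[...,1]<40)&(g[...,2]>120)).astype(np.uint8)
m[:, :280]=0;m[:,360:]=0
n,l,s,ce=cv2.connectedComponentsWithStats(m)
for k in range(1,n):
  if 80<s[k,4]<2000:print(s[k],ce[k],ray("wrist",ce[k],57,c)[0])
```

```text
t 27.7 pos [ 470.9 -132.8  111.4] rpy [3.142 0.    1.645] F [ 0.4 -0.4 -0.4] op 1.002
[-0.054, 0.045, 8.339, 0.0, 0.0, 0.0]
[310 249  23  22 399] [321.21052632 259.70426065] [ 471.30409094 -133.32942324   57.        ]
```

View pics/w18.png

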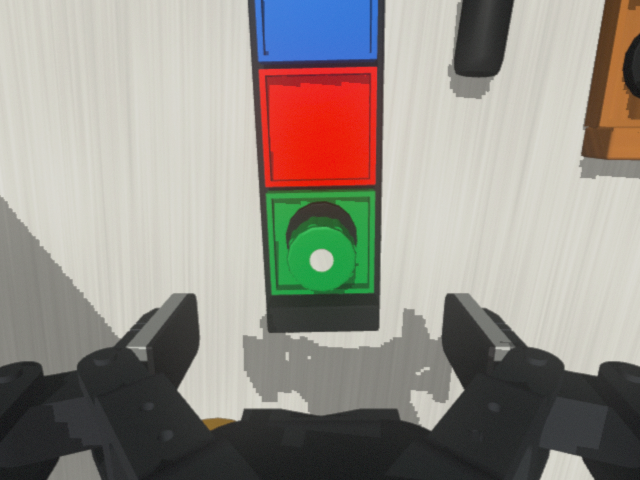

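Green cap at (321,260), centred under the gripper. Descending.

Call:
jog_arm(
  increments="-0.05 0.04 1 0 0 0 1;0 0 2 0 0 0 1;0 0 2 0 0 0 1;0 0 1.6 0 0 0 1;0 0 1 0 0 0 1;0 0 0.6 0 0 0 1;0 0 0.15 0 0 0 1;0 0 0 0 0 0 1",
)

```text
clock: 28.5
eef_pos: [471.4, -133.6, 28.0]
tcp_rot: [3.141, 0.0, 1.645]
contact_force: [0.9, -0.3, -0.5]
opening: 1.003
```

Call:
jog_arm(
  increments="0 0 0 0 0 0 1;0 0 0 0 0 0 0.5;0 0 0 0 0 0 0;0 0 0 0 0 0 -0.3;0 0 0 0 0 0 -0.6;0 0 0 0 0 0 -1;0 0 0 0 0 0 -1;0 0 0 0 0 0 -1",
)

```text
clock: 29.3
eef_pos: [471.3, -133.5, 28.3]
tcp_rot: [3.141, 0.0, 1.645]
contact_force: [-1.2, 0.4, 5.8]
opening: 0.402
```

Call:
jog_arm(
  increments="0 0 -0.5 0 0 0 -1;0 0 -1 0 0 0 -1;0 0 -1.5 0 0 0 -1;0 0 -1.5 0 0 0 -1;0 0 -1.5 0 0 0 -1;0 0 -1 0 0 0 -1;0 0 0 0 0 0 -1;0 0 0 0 0 0 -1",
)

```text
clock: 30.1
eef_pos: [471.1, -133.5, 97.9]
tcp_rot: [3.141, 0.0, 1.645]
contact_force: [0.3, 0.0, -1.2]
opening: 0.401
```

Run:
```python
from h import *
i=r.grab_frame("scene");cv2.imwrite("pics/s19.png",i[:,:,::-1])
plan(643.5,185.7,97,1.645,1)
```

```text
t 30.15 pos [ 470.9 -133.4   97.6] rpy [-3.141 -0.     1.645] F [-0.2 -0.2 -0.4] op 0.41
[30.545, 19.577, 0.051, -0.0, -0.0, -0.0]
```

View pics/s19.png

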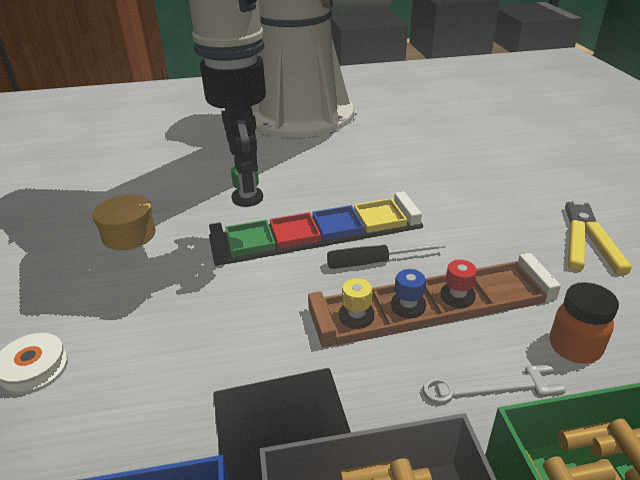

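Green (246,185) hangs upright. Moving it to the white-end pocket.

Call:
jog_arm(
  increments="1.2 0.8 0 0 0 0 -1;2.5 1.6 0 0 0 0 -1;3.2 2.1 0 0 0 0 -1;3.5 2.2 0 0 0 0 -1;3.5 2.2 0 0 0 0 -1;3.5 2.2 0 0 0 0 -1;3.5 2.2 0 0 0 0 -1;3.3 2.2 0 0 0 0 -1",
)

```text
clock: 30.95
eef_pos: [608.1, 122.1, 97.0]
tcp_rot: [-3.14, -0.0, 1.645]
contact_force: [0.7, 0.3, -1.1]
opening: 0.406
```

Call:
jog_arm(
  increments="2.8 1.8 0 0 0 0 -1;2 1.3 0 0 0 0 -1;1 0.7 0 0 0 0 -1;0.5 0.3 0 0 0 0 -1;0 0 0 0 0 0 -1;0 0 0.5 0 0 0 -1;0 0 0.5 0 0 0 -1;0 0 0 0 0 0 -1",
)

```text
clock: 31.75
eef_pos: [643.2, 184.1, 86.9]
tcp_rot: [-3.14, 0.0, 1.644]
contact_force: [-0.0, 0.5, -1.1]
opening: 0.405
```

Run:
```python
from h import *
i=r.grab_frame("wrist");cv2.imwrite("pics/w20.png",i[:,:,::-1])
i=r.grab_frame("scene");cv2.imwrite("pics/s20.png",i[:,:,::-1])
plan(643.5,185.7,23.3,1.645,1)
```

```text
t 31.85 pos [643.8 184.5  87.6] rpy [-3.141  0.     1.644] F [ 0.5 -0.7 -0.6] op 0.408
[0.121, -0.019, 6.434, -0.001, 0.0, -0.001]
```

View pics/w20.png

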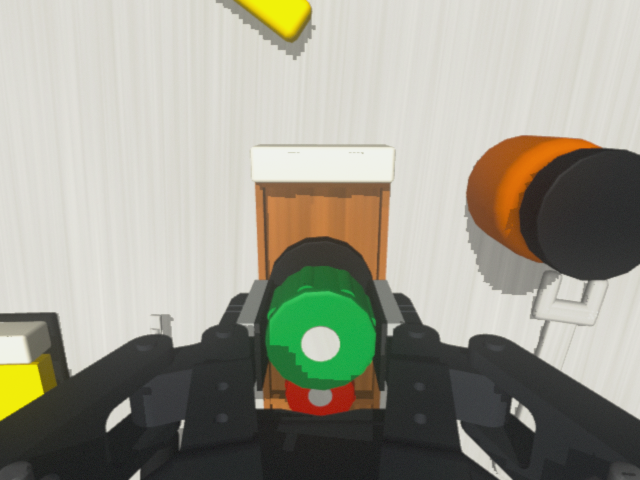

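View pics/s20.png

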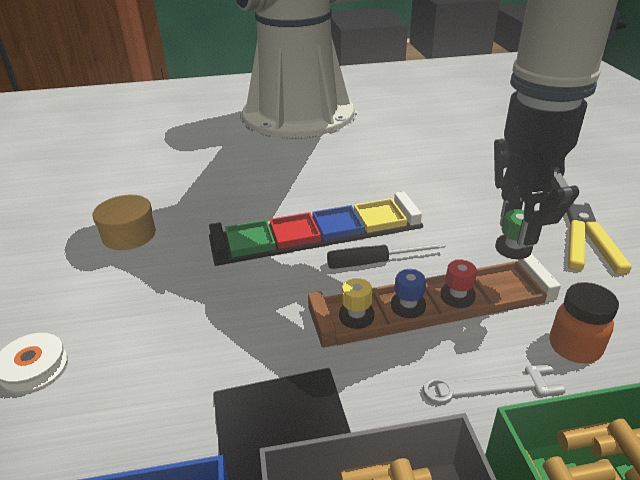

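Green is over the last pocket (white block at row 165, red behind at 320,395), and the jar is well clear. Lowering.

Call:
jog_arm(
  increments="0.05 0 1 0 0 0 -1;0 0 1.5 0 0 0 -1;0 0 1.4 0 0 0 -1;0 0 1 0 0 0 -1;0 0 0.6 0 0 0 -1;0 0 0.4 0 0 0 -1;0 0 0.2 0 0 0 -1;0 0 0 0 0 0 -1",
)

```text
clock: 32.65
eef_pos: [644.2, 185.7, 26.9]
tcp_rot: [3.141, -0.0, 1.645]
contact_force: [-0.6, -0.7, -1.1]
opening: 0.407
```

Run:
```python
from h import *
i=r.grab_frame("wrist");cv2.imwrite("pics/w21.png",i[:,:,::-1])
plan(643.5,185.7,23,1.645,1)
```

```text
t 32.7 pos [644.3 185.7  27.2] rpy [ 3.141 -0.     1.645] F [ 0.4  0.6 -0.7] op 0.408
[0.002, -0.082, 0.416, 0.0, -0.0, -0.0]
```

View pics/w21.png

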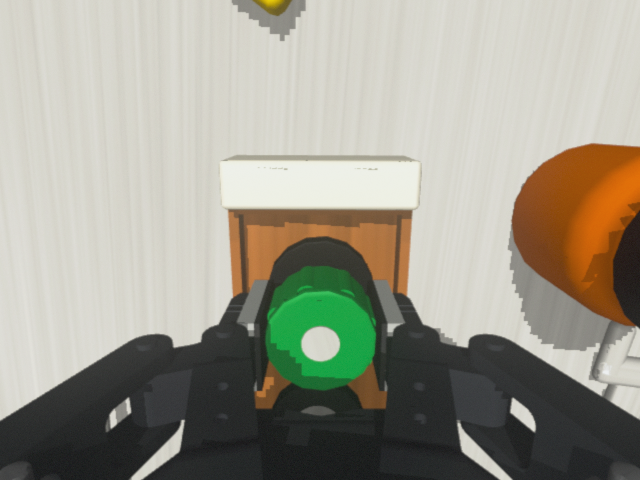

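Green is centred in the pocket. Final lowering.

Call:
jog_arm(
  increments="0 -0.05 0.15 0 0 0 -1;0 0 0.15 0 0 0 -1;0 0 0.1 0 0 0 -1;0 0 0.04 0 0 0 -1;0 0 0 0 0 0 -1;0 0 0 0 0 0 -1;0 0 0 0 0 0 -1;0 0 0 0 0 0 -1",
)

```text
clock: 33.5
eef_pos: [643.7, 185.7, 23.4]
tcp_rot: [3.141, -0.0, 1.645]
contact_force: [-2.7, -0.5, 6.4]
opening: 0.405
```

Call:
jog_arm(
  increments="0 0 0 0 0 0 -0.1;0 0 0 0 0 0 0.1;0 0 0 0 0 0 0.3;0 0 0 0 0 0 0.5;0 0 0 0 0 0 0.6;0 0 0 0 0 0 0.6;0 0 0 0 0 0 0.6;0 0 0 0 0 0 0.6",
)

```text
clock: 34.3
eef_pos: [643.5, 185.6, 22.5]
tcp_rot: [-3.142, -0.0, 1.645]
contact_force: [0.4, 0.7, -0.2]
opening: 0.8
```

Call:
jog_arm(
  increments="0 0 -0.5 0 0 0 0.6;0 0 -1 0 0 0 0.6;0 0 -2 0 0 0 0.6;0 0 -2.5 0 0 0 0.6;0 0 -3 0 0 0 0.6;0 0 -3 0 0 0 0.6;0 0 -2 0 0 0 0.6;0 0 -1 0 0 0 0.6",
)

```text
clock: 35.1
eef_pos: [644.7, 185.9, 175.8]
tcp_rot: [3.138, -0.001, 1.645]
contact_force: [0.6, 0.8, -0.5]
opening: 0.8
```

Call:
jog_arm(
  increments="0 -2 -1 0 0 0 0.6;0 -3 0 0 0 0 0.6;0 -4 0 0 0 0 0.6;0 -4 0 0 0 0 0.6;0 -4 0 0 0 0 0.6;0 -3 0 0 0 0 0.6;0 -1 0 0 0 0 0.6;0 0 0 0 0 0 0.6",
)

```text
clock: 35.9
eef_pos: [433.4, 170.1, 182.7]
tcp_rot: [3.141, -0.0, 1.645]
contact_force: [-0.6, -0.1, 0.5]
opening: 0.801
```

Run:
```python
from h import *
i=r.grab_frame("scene");cv2.imwrite("pics/s22.png",i[:,:,::-1])
i=r.grab_frame("top");cv2.imwrite("pics/t22.png",i[:,:,::-1])
plan(643.5,185.7,23,1.645,1)
```

```text
t 36.0 pos [435.6 170.5 182.9] rpy [ 3.14  -0.     1.645] F [0.7 0.6 0.2] op 0.803
[-0.03, 20.823, 16.024, 0.002, -0.0, 0.0]
```

View pics/s22.png

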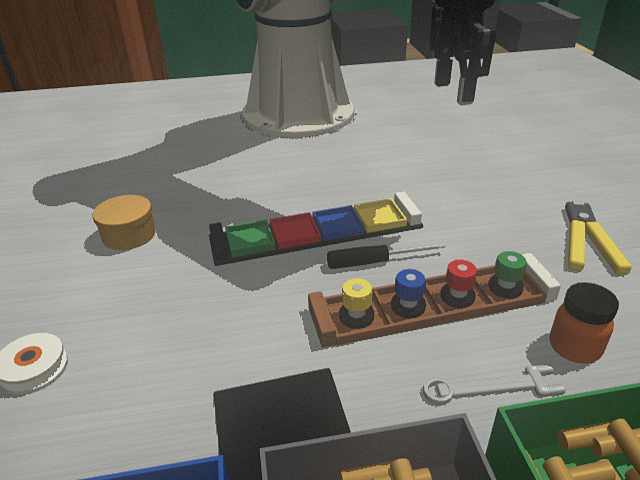

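View pics/t22.png

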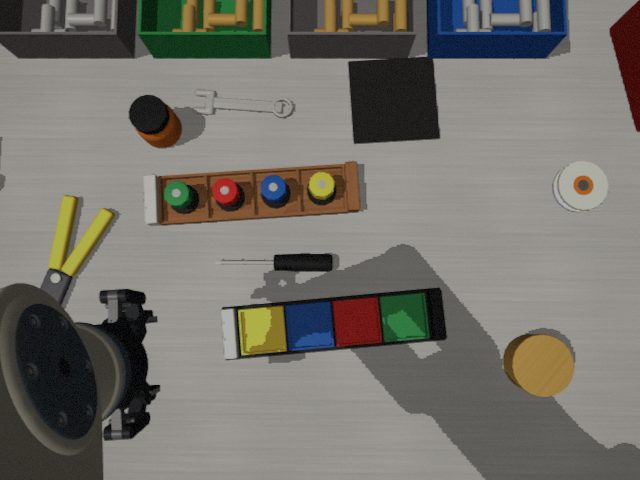

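The scene view shows all four upright in the wooden rack: yellow (357,288), blue (410,280), red (461,270), green (510,258). The top view shows the same order with caps at x=321, 274, 227 and 178. I'll measure them once more, then hand in.

Run:
```python
from h import *
g=cv2.cvtColor(cv2.imread('pics/t22.png'),cv2.COLOR_BGR2HSV).astype(int)
cc=np.array([650.3,83.9]);u=np.array([-.0683,.9977])
for n,(x,y) in dict(green=(178,194),red=(226,191),blue=(274,187),yellow=(321,185)).items():
  s=g[y-8:y+9,x-8:x+9];m=((s[...,1]<90)&(s[...,2]>100)).astype(np.uint8)
  nl,lab,st,ce=cv2.connectedComponentsWithStats(m);k=1+st[1:,4].argmax()
  q=ray("top",ce[k]+[x-8,y-8],52)[0][:2]-cc;print(n,st[k,4],"x",(q@[u[1],-u[0]]).round(1),"y",(q@u).round(1))
print(r.sense()["qvel"].round(3))
r.sign_off()
```

```text
green 69 x 0.8 y 102.1
red 60 x 0.2 y 34.1
blue 62 x 0.7 y -33.9
yellow 58 x 0.5 y -101.9
[-0.005  0.015 -0.014 -0.001  0.001  0.001]
the job is handed in; nothing more can be done
```

I moved all four knobs into the wooden rack one by one, in reverse order, and handed the job in at about 36 s of the 93 s allowed. From the brown end to the white end they stand yellow, blue, red, green.

- **Position:** the last top picture puts every knob within about 1 mm of its pocket centre, measured in the rack frame. Rack measurements from the top and wrist cameras differed by 1–2 mm, well inside the 12 mm tolerance.
- **Upright and released:** the last scene and top pictures show all four upright with the gripper clear of everything. Red touched its pocket floor with only about 1 N, so I lowered it 0.7 mm more before releasing.
- **Forces:** readings after each move stayed at about 8 N or less.
- **Failures:** no check failed. Whether the knobs were fully at rest I judged only from the pictures, because the hand-in gives no verdict.

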